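Reassemble the washed glaze mill and hold its lid on pulse

TASK

The glaze mill has been washed and its parts are drying on the bats: slip the rotor down over the mill's drive shaft until it sits fully home, then drop the bayonet lid into the collar with its lugs in the two notches and turn it clockwise, against its spring, to the green pulse mark, half-way to the lock. Do not let it go on to the red mark where it clicks into lock; finish while still gripping the lid at pulse, because it springs back if let go and I want to switch the power on and watch the rotor. Leave the jars, pots and brush where they are.

Things in the scene. Friction and masses are not known exactly. Their poses are not given: they have to be found in the camera images.
- rotor_mid (a point): Centre (half-way up) of the loose grinding rotor, 0.14 kg: white sleeve hub 28 mm in diameter, 80 mm tall (40 mm above and below this point), with a 14 mm bore open at both ends, and four steel arms at its foot reaching 45 mm from the axis. z up the axis. Starts upright on one of the two 12 mm plywood bats, the lid on the other. Any yaw fits the shaft.
- rotor: The rotor again, by the centre of its foot; z up. The arms are 6 mm thick, with small fins up to 13 mm above the foot.
- lid_grip (a point): Point on the lid's axis in the black grip bar on its top. The bar is 70 mm long (along x), 20 mm wide (y) and 36 mm tall: its top is 15 mm above this point, the dome below it 21 mm below this point, the lid's underside 71 mm below. z up. Starts upright on a bat at any yaw.
- lid: The loose lid, 0.25 kg: hollow grey dome 120 mm in diameter, 50 mm tall without the grip bar. Origin: centre of its underside, z up. Two equal orange lugs 16 mm wide and 6 mm thick (4 to 10 mm above the underside) stick out at its +x and -x to 70 mm from the axis, with orange pointer stripes on the dome above them. Half a turn makes no difference.
- mill: Bench glaze mill, fixed: yellow base, steel bowl, black collar with aluminium lip, 168 mm in diameter (183 over brass plungers in its side), top 138 mm above the table. Origin: centre of its underside on the table, z up. The lip's opening is 126 mm in diameter, with two notches, 26 mm wide, to 74 mm from the axis, at the mill's +x and -x (white marks).
- lid_seat (a point): Centre of the seat inside the collar on which the lid's underside rests, 120 mm above the table (lid_grip is then 191 mm above the table); axes as the mill's. To drop in, the lid's x axis lies along the mill's, either way round. From there it turns only clockwise seen from above: green pulse mark at 30 degrees, click plungers resist from about 41, locked at the red mark at 62.
- shaft_tip (a point): Tip of the mill's upright steel drive shaft, on the mill's axis, 150 mm above the table. The shaft is 11 mm in diameter, its top 8 mm tapered to 5 mm. Its shoulder, where the rotor's foot rests when fully home, is 80 mm above the table: rotor_mid is then at 120 mm and the rotor's top at 160 mm, 22 mm above the collar.
- pulse_ring (a joint): Sprung ring inside the collar, pushed round clockwise by the lid's lugs, which meet it after about 6 degrees; rad. 0 at rest and with the lid just dropped in, about 0.41 with the lid at the green pulse mark, about 0.97 when locked. It takes 0.2 to 0.3 N m and turns the lid back when that is let go.
- glaze_jar: Bystander: amber glass jar with white cap, 56 mm in diameter, 75 mm tall; origin under its centre.
- brush: Bystander: brush 160 mm long lying on the table; origin under its middle.
- bowl_a: Bystander: clay bowl 100 mm across, 58 mm tall; origin under its centre.
- bowl_b: Bystander: darker clay bowl 100 mm across, 62 mm tall; origin under its centre.
- mug: Bystander: blue mug 72 mm across, 85 mm tall; origin under its centre.
- oxide_jar: Bystander: red jar with black cap, 60 mm in diameter, 85 mm tall; origin under its centre.
Not all that is in view belongs to the job. What is shaped like the rotor but pink is not meant.

How it is judged:
By the outcome, as a careful person would: the job done as asked, in the order asked, and still so for the second after the job is handed in, while the arm keeps its last pose, push and grip.
It also fails if it takes over 67 s, if anything falls off the work surface, if the arm or the gripper's body presses on something with over 40 N, if the wrist force passes 120 N, or if a joint passes its speed limit or range.

ROBOT

A 6-joint arm with a two-finger parallel gripper is mounted at the origin on the work surface. World frame = base frame: x ahead of the robot, y to its left, z up, the work surface at z = 0. Lengths are in m, angles in degrees, forces in N, time in s.
With the tool pointing down it reaches from about 0.4 to 0.825 m from the base axis. Payload 7 kg.
Tool frame: the origin (TCP) lies between the finger pads; the fingertips stand 11 mm ahead of it and the grasp point (between the pads) lies 8 mm behind it; z points along the fingers, y is the direction in which the jaws open and shut (so a half turn about z gives the same grasp; the last joint's range is limited). The gripper opens to 88 mm and grips with 3 to 60 N. Pads are 19 mm wide; open, the fingers measure 130 mm over their backs; the gripper's body (78 mm by 193 mm) begins 47 mm behind the grasp point.
Start: joints at [16.507, 20.546, 0.682, 0, -70.136, -16.507], TCP at [0.675, -0, 0.238] pointing down, gripper open.
Joint ranges: [-176.03, 176.03], [-82.01, 121.73], [-58.28, 71.71], [-173.87, 95.51], [-174.79, -0.11], [-173.66, 173.66]. Speed limits (degrees/s): [136.94, 136.94, 172.46, 180, 180, 180].

INTERFACE

Orientations are given as [roll, pitch, yaw] about the fixed x, y, z axes, in that order (R = Rz(yaw) Ry(pitch) Rx(roll)).
In Python, from plant import r gives the robot as it stands.
- The arm moves only by the shell command python3 -m inch 'ROWS' [OPENING] [FORCE]. ROWS is JSON, a list of rows, each an object of numbers: "x", "y", "z": the shift along the tool's x, y, z as a fraction of full scale; "yaw": the turn about the tool's z as a fraction of full scale. In form: [{"x": .., "y": .., "z": .., "yaw": ..}, ...]. A call has 1 to 5 rows; each row shifts and turns the pose as measured when the row begins, along the tool's axes as they then stand; what a row does not reach is not made up. Full scale, the value 1, is 0.025 m for a shift and 4 degrees for a turn. A row lasts 1/12 s, in which the tool goes at most 41.7 mm and 7.16 degrees, less where a joint would pass 70% of its speed; a pose out of reach is approached as far as the arm can. A call with a number of a shift or a turn outside -1 to 1 is refused whole. A call with a gripper value outside its range is refused whole. OPENING is the opening, from -1 (shut) to 1 (fully open), set as the call begins (- or left out, the last holds). The fingers move at their own pace and stop on an object; FORCE is the grip in N (left out, the last holds). Time passes only in rows, so rows that do not move let the fingers close. It gives the time, the measured TCP pose, the force and the opening at its end, in the units of the state.
- r.get_state(): the state, without advancing time (a new reading comes with each control period).
- r.capture(name): name is "scene" or "side" or "wrist"; returns (picture, depth): 480x640x3 uint8, red, green, blue; 480x640 float32, m along the optical axis (not along the pixel's ray), 0 where there is no reading.
- r.camera_info(name): a dict with "mtx" (3x3 intrinsics, pixels), "pose" (4x4, takes a point from camera to world coordinates). Camera axes: x right, y down, z forward; pixel columns grow to the right and rows downward; lengths in m; the calibration is good to about 2 mm. A picture is of the moment at which its call begins: read the wrist's pose just before it. camera_info takes no time and is no camera call; for the wrist camera it gives the pose at the moment of the call.
- r.close_job(): hands the job in, once; it reports no verdict.
The state is a dict: "time_s": time; "joints": joint angles; "qd": joint speeds; "joint_torque": joint torques, N m; "tcp_pos": TCP position; "eef_rot": TCP orientation; "contact_force": force on the tool from outside, world axes, zero at the start; "moment": the same for the moment, N m; "gripper_width": finger opening in m.
Only numpy, scipy, OpenCV 4.12 (cv2) and the standard library are available. Lean on these libraries where they do the work, as an engineer would, in place of code of your own. Each camera call takes 0.05 s, during which the arm holds its last target. There are 200 camera calls.

## Working session

There is one attempt and no reset: what is moved stays moved. The work goes in short steps, Python scripts to look and compute and a shell command to move; the robot and the scene stay as the last step left them, time stands still between calls to the robot, and variables do not carry over. Pictures are saved under pics/ and viewed, about 8 in all and at most 12, crops included, and the job is handed in when it is done.

```bash
ls; mkdir -p pics; python3 - <<'E'
from plant import r
import cv2,numpy as np
for n in ("scene","side","wrist"):
    im,d=r.capture(n); np.savez(f"pics/{n}0.npz",im=im,d=d,K=r.camera_info(n)["mtx"],T=r.camera_info(n)["pose"])
    cv2.imwrite(f"pics/{n}0.png",im[:,:,::-1])
    print(n,np.round(r.camera_info(n)["pose"],3).tolist(),r.camera_info(n)["mtx"][0][0], (d>0).mean())
print(r.get_state())
E
```

```text
pics
scene [[-0.706, 0.485, -0.516, 1.097], [0.708, 0.465, -0.531, 0.65], [-0.018, -0.74, -0.672, 0.937], [0.0, 0.0, 0.0, 1.0]] 537.4524643032076 0.9906217447916666
side [[-0.975, -0.14, 0.173, 0.257], [-0.222, 0.555, -0.802, 1.037], [0.016, -0.82, -0.572, 0.829], [0.0, 0.0, 0.0, 1.0]] 513.0835328781844 0.9956966145833334
wrist [[-1.0, -0.0, -0.001, 0.675], [-0.0, 0.966, 0.26, -0.07], [0.0, 0.26, -0.966, 0.385], [0.0, 0.0, 0.0, 1.0]] 430.509214712591 0.99599609375
{'time_s': 0.15, 'joints': array([ 1.65056982e+01,  2.05812731e+01,  6.46269107e-01, -1.31032089e-02,
       -7.01371751e+01, -1.65048740e+01]), 'qd': array([-0.02029256, -0.09275908,  0.18091356,  0.0544528 , -0.0379311 ,
        0.00459443]), 'joint_torque': array([ 1.39394037e-04, -5.83274567e+01,  2.93289685e+01,  7.00122759e+00,
        8.75052094e-03, -9.76538854e-05]), 'tcp_pos': array([ 6.74642814e-01, -4.98608447e-05,  2.36854387e-01]), 'eef_rot': array([ 1.79927295e+02, -8.69548412e-03, -9.00036301e+01]), 'contact_force': array([ 0.43145618, -0.21727434, -0.31976204]), 'moment': array([-0.02699662,  0.00703605, -0.03906911]), 'gripper_width': 0.08760238538088179}
```

View pics/scene0.png

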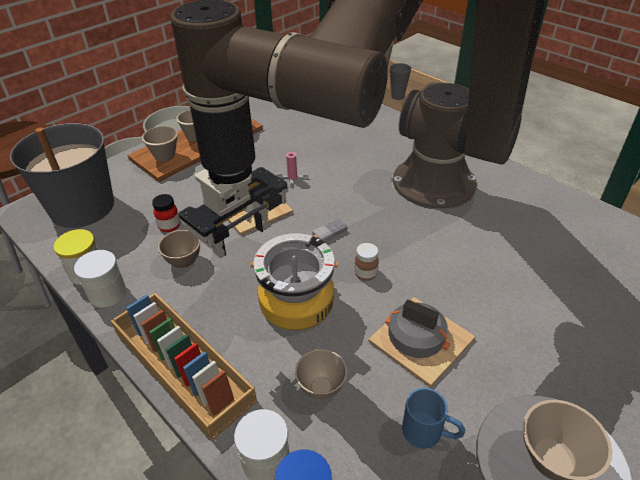

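View pics/side0.png

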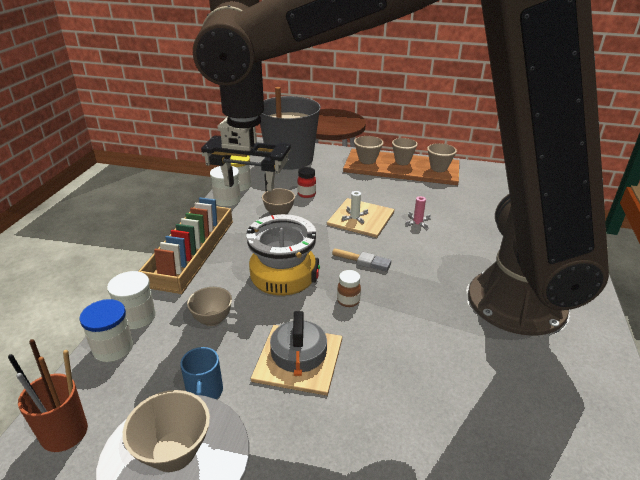

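```bash
cat > h.py <<'E'
import numpy as np,cv2
def load(n,i=0):
    f=np.load(f"pics/{n}{i}.npz"); return f["im"],f["d"],f["K"],f["T"]
def cloud(d,K,T):
    v,u=np.mgrid[:480,:640]; P=np.stack([(u-K[0,2])*d/K[0,0],(v-K[1,2])*d/K[1,1],d],-1)
    W=P@T[:3,:3].T+T[:3,3]; W[d<=0]=np.nan; return W
def snap(n,i):
    from plant import r
    c=r.camera_info(n); im,d=r.capture(n)
    np.savez(f"pics/{n}{i}.npz",im=im,d=d,K=c["mtx"],T=c["pose"]); return im,d,np.array(c["mtx"]),np.array(c["pose"])
E
python3 - <<'E'
from h import *
pix={"side":dict(mill=(282,235,50),rotor=(355,200,25),pink=(420,210,25),lid=(298,340,45)),"scene":dict(mill=(294,262,55),lid=(420,325,45))}
zr=dict(mill=(.13,.146),rotor=(.08,.1),pink=(.06,.1),lid=(.09,.106))
for n in pix:
    im,d,K,T=load(n); W=cloud(d,K,T)
    for o,(u,v,s) in pix[n].items():
        m=np.zeros((480,640),bool); m[v-s:v+s,u-s:u+s]=1
        z=W[...,2]; m&=(z>zr[o][0])&(z<zr[o][1])
        p=W[m].astype(np.float32)
        if len(p)<3: print(n,o,"none",np.nanmax(z[v-s:v+s,u-s:u+s])); continue
        print(n,o,len(p),"med",np.median(p,0).round(4),"mm",p.min(0).round(4),p.max(0).round(4),"circ",cv2.minEnclosingCircle(p[:,:2].copy()),"rect",cv2.minAreaRect(p[:,:2].copy()*1000))
im=load("side")[0]; s=cv2.resize(im[180:250,320:450],None,fx=4,fy=4,interpolation=2)
s2=cv2.resize(load("side")[0][205:305,235:335],None,fx=2.8,fy=2.8,interpolation=2)
s3=load("wrist")[0]
c=np.zeros((480+280,800,3),np.uint8); c=np.zeros((600,800,3),np.uint8)
c[:280,:520]=s; c[:280,520:800]=s2; c[280:600,:426]=cv2.resize(s3,(426,320))
c[280:600,430:800]=cv2.resize(load("scene")[0][225:335,240:367],(370,320),interpolation=2)
cv2.imwrite("pics/c1.png",c[:,:,::-1])
E
```

```text
side mill 1199 med [0.5795 0.0617 0.1372] mm [ 0.4982 -0.0396  0.13  ] [0.6667 0.1333 0.1455] circ ((0.5778056383132935, 0.047289103269577026), 0.08934329450130463) rect ((582.3743286132812, 46.82258605957031), (170.611328125, 167.60850524902344), 76.89529418945312)
side rotor 70 med [ 0.4525 -0.2654  0.0897] mm [ 0.4376 -0.2867  0.0802] [ 0.4667 -0.2534  0.0939] circ ((0.45238789916038513, -0.270737886428833), 0.017864348366856575) rect ((452.633056640625, -270.3463439941406), (26.740571975708008, 34.75518798828125), 9.261002540588379)
side pink 93 med [ 0.2646 -0.3017  0.0751] mm [ 0.2511 -0.3246  0.06  ] [ 0.2791 -0.2899  0.0827] circ ((0.2642461657524109, -0.3076385259628296), 0.018156681209802628) rect ((265.0616760253906, -307.1817626953125), (28.495800018310547, 29.281709671020508), 58.48645782470703)
side lid 251 med [0.4708 0.3021 0.0978] mm [0.4549 0.2647 0.0902] [0.4883 0.3338 0.1017] circ ((0.47159403562545776, 0.2982720732688904), 0.03610565513372421) rect ((472.2172546386719, 298.4757080078125), (18.585453033447266, 71.63976287841797), 14.992045402526855)
scene mill 1883 med [0.5893 0.0549 0.1386] mm [ 0.4984 -0.0402  0.13  ] [0.6686 0.1303 0.1454] circ ((0.5817555785179138, 0.04389620199799538), 0.09151355922222137) rect ((582.5557861328125, 45.17631149291992), (170.2449493408203, 169.89149475097656), 85.01898956298828)
scene lid 358 med [0.4752 0.2981 0.0978] mm [0.4555 0.2611 0.09  ] [0.4904 0.3318 0.1026] circ ((0.4738181233406067, 0.2961655259132385), 0.03578806668519974) rect ((473.1302795410156, 295.860595703125), (24.058027267456055, 70.6510009765625), 12.045573234558105)
```

View pics/c1.png

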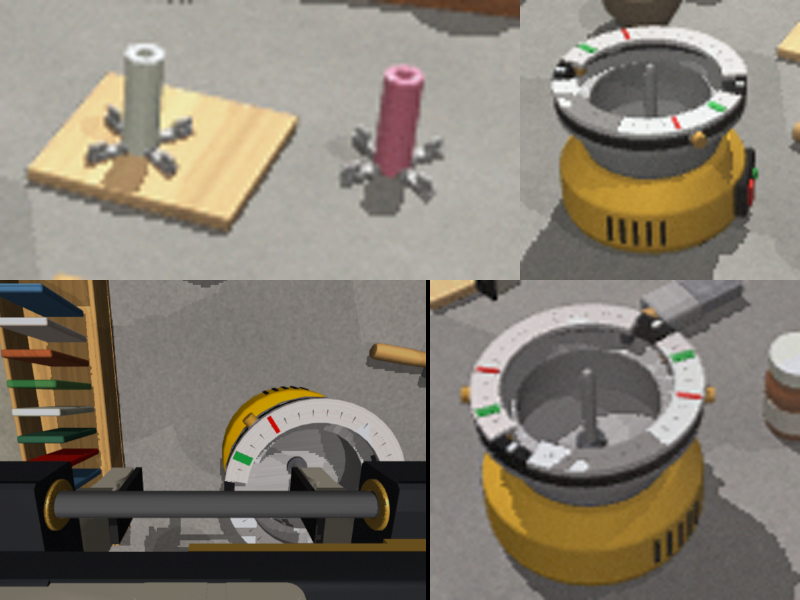

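White rotor on its bat (side px 355,205; top crop at 143,55) is the one meant. The pink one at side (420,210) is not, as it stands off the bat and is the wrong colour. The lid is at side (298,345), and the mill's dark notches are at scene px ~(317,240) and (269,283). Next I go past the rotor to look at it with the wrist camera.

```bash
python3 -m inch '[{"x":1,"y":0.68},{"x":1,"y":0.68},{"x":1,"y":0.68},{"x":1,"y":0.68},{"x":1,"y":0.68}]' 1 20
python3 -m inch '[{"x":1,"y":0.68},{"x":1,"y":0.68},{"x":1,"y":0.68},{"x":1,"y":0.68},{"x":1,"y":0.68}]'
python3 -m inch '[{"x":1,"y":0.68},{"x":1,"y":0.68},{"x":1,"y":0.68},{"x":0,"y":0},{"x":0}]'
python3 - <<'E'
from h import *
im,d,K,T=snap("wrist",1); W=cloud(d,K,T); z=W[...,2]
cv2.imwrite("pics/w1.png",im[:,:,::-1])
m=(z>.085)&(z<.097)&(abs(W[...,0]-.4525)<.04)&(abs(W[...,1]+.268)<.04); p=W[m].astype(np.float32)
print(len(p)); print(cv2.minEnclosingCircle(p[:,:2].copy()),np.median(p,0),p.min(0),p.max(0))
E
```

```text
0validation failed for argument at $[0]...
validation failed for argument at $[0]...
validation failed for argument at $[0]...
  return _methods._mean(a, axis=axis, dtype=dtype,
  ret = um.true_divide(
Traceback (most recent call last):
ValueError: zero-size array to reduction operation minimum which has no identity
```

View pics/w1.png

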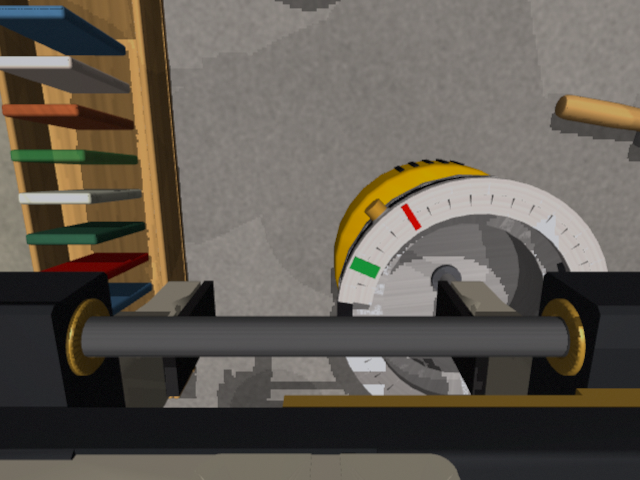

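The rows were refused, probably because all four fields are needed. The view is unchanged: the mill rim is at right (470,290), with the green mark at (364,267) and red at (411,217). I'll retry with full rows.

```bash
python3 -m inch '[{"x":1,"y":0.68,"z":0,"yaw":0},{"x":1,"y":0.68,"z":0,"yaw":0},{"x":1,"y":0.68,"z":0,"yaw":0},{"x":1,"y":0.68,"z":0,"yaw":0},{"x":1,"y":0.68,"z":0,"yaw":0}]' 1 20 &&
python3 -m inch '[{"x":1,"y":0.68,"z":0,"yaw":0},{"x":1,"y":0.68,"z":0,"yaw":0},{"x":1,"y":0.68,"z":0,"yaw":0},{"x":1,"y":0.68,"z":0,"yaw":0},{"x":1,"y":0.68,"z":0,"yaw":0}]' &&
python3 -m inch '[{"x":1,"y":0.68,"z":0,"yaw":0},{"x":1,"y":0.68,"z":0,"yaw":0},{"x":1,"y":0.68,"z":0,"yaw":0},{"x":0,"y":0,"z":0,"yaw":0},{"x":0,"y":0,"z":0,"yaw":0}]'
python3 - <<'E'
from h import *
im,d,K,T=snap("wrist",2); W=cloud(d,K,T); z=W[...,2]
cv2.imwrite("pics/w2.png",im[:,:,::-1])
m=(z>.085)&(z<.097)&(abs(W[...,0]-.4525)<.04)&(abs(W[...,1]+.268)<.04); p=W[m].astype(np.float32)
print(len(p)); print(cv2.minEnclosingCircle(p[:,:2].copy()),np.median(p,0),p.min(0),p.max(0))
E
```

```text
time_s: 0.62
tcp_pos: [0.5891, -0.1243, 0.2338]
eef_rot: [179.7, -0.0, -89.6]
contact_force: [-0.1, -0.6, 0.7]
gripper_width: 0.0877
time_s: 1.03
tcp_pos: [0.4993, -0.2549, 0.2338]
eef_rot: [179.7, -0.0, -89.5]
contact_force: [0.2, -0.2, 0.8]
gripper_width: 0.0873
time_s: 1.45
tcp_pos: [0.4417, -0.3373, 0.2342]
eef_rot: [179.7, 0.0, -89.8]
contact_force: [0.6, -0.1, 0.1]
gripper_width: 0.0873
725
((0.45314887166023254, -0.27432969212532043), 0.014234514907002449) [ 0.45297915 -0.2806753   0.0926177 ] [ 0.43911433 -0.28850058  0.08500679] [ 0.46695998 -0.26631784  0.09517813]
```

```bash
python3 -m inch '[{"x":-0.85,"y":-0.15,"z":0,"yaw":0.1},{"x":-0.85,"y":-0.15,"z":0,"yaw":0},{"x":-0.85,"y":-0.15,"z":0.4,"yaw":0},{"x":0,"y":0,"z":0.4,"yaw":0},{"x":0,"y":0,"z":0,"yaw":0}]' 1 20 
python3 - <<'E'
from h import *
im,d,K,T=snap("wrist",3); W=cloud(d,K,T); z=W[...,2]
m=(z>.085)&(z<.097)&(abs(W[...,0]-.4525)<.04)&(abs(W[...,1]+.268)<.04); p=W[m].astype(np.float32)
print(len(p)); print(cv2.minEnclosingCircle(p[:,:2].copy()),p.min(0),p.max(0)) if len(p) else 0
E
```

```text
time_s: 1.92
tcp_pos: [0.4553, -0.2689, 0.2134]
eef_rot: [179.7, 0.0, -90.1]
contact_force: [-0.5, 0.2, -0.2]
gripper_width: 0.0877
1256
((0.45323774218559265, -0.2739213705062866), 0.014484194107353687) [ 0.43929878 -0.28828344  0.08503232] [ 0.467066   -0.2599597   0.09528946]
```

```bash
python3 -m inch '[{"x":0.2,"y":0.08,"z":0.5,"yaw":0},{"x":0,"y":0,"z":1,"yaw":0},{"x":0,"y":0,"z":1,"yaw":0},{"x":0,"y":0,"z":1,"yaw":0},{"x":0,"y":0,"z":1,"yaw":0}]' 
python3 -m inch '[{"x":0,"y":0,"z":0.6,"yaw":0},{"x":0,"y":0,"z":0.35,"yaw":0},{"x":0,"y":0,"z":0,"yaw":0}]'
```

```text
time_s: 2.38
tcp_pos: [0.4609, -0.2769, 0.107]
eef_rot: [-179.4, -0.4, -89.9]
contact_force: [0.2, -0.9, 0.8]
gripper_width: 0.0874
time_s: 2.63
tcp_pos: [0.4595, -0.2774, 0.0781]
eef_rot: [-179.8, -0.3, -89.9]
contact_force: [-0.1, -0.0, -1.0]
gripper_width: 0.0877
```

```bash
python3 -m inch '[{"x":-0.12,"y":0.25,"z":0.35,"yaw":0},{"x":0,"y":0,"z":0,"yaw":0}]' 
python3 -m inch '[{"x":0,"y":0,"z":0,"yaw":0},{"x":0,"y":0,"z":0,"yaw":0},{"x":0,"y":0,"z":0,"yaw":0},{"x":0,"y":0,"z":0,"yaw":0},{"x":0,"y":0,"z":0,"yaw":0}]' -1 25
```

```text
time_s: 2.8
tcp_pos: [0.4541, -0.2751, 0.07]
eef_rot: [-179.7, -0.3, -89.9]
contact_force: [-1.0, 0.5, -1.0]
gripper_width: 0.0878
time_s: 3.22
tcp_pos: [0.4583, -0.2766, 0.075]
eef_rot: [-179.3, -0.5, -89.8]
contact_force: [0.2, 0.4, 0.1]
gripper_width: 0.0597
```

```bash
python3 -m inch '[{"x":-0.05,"y":0.15,"z":0.2,"yaw":0},{"x":0,"y":0,"z":0,"yaw":0},{"x":0,"y":0,"z":0,"yaw":0},{"x":0,"y":0,"z":0,"yaw":0}]'
python3 -m inch '[{"x":0,"y":0,"z":0,"yaw":0},{"x":0,"y":0,"z":0,"yaw":0},{"x":0,"y":0,"z":0,"yaw":0}]'
```

```text
time_s: 3.55
tcp_pos: [0.4546, -0.2754, 0.0703]
eef_rot: [-179.3, -0.5, -89.8]
contact_force: [0.1, -0.1, -0.3]
gripper_width: 0.0334
time_s: 3.8
tcp_pos: [0.4542, -0.2753, 0.0704]
eef_rot: [-179.3, -0.5, -89.8]
contact_force: [-0.8, 0.3, -0.2]
gripper_width: 0.0277
```

```bash
python3 -m inch '[{"x":0,"y":0,"z":-0.3,"yaw":0},{"x":0,"y":0,"z":-0.8,"yaw":0},{"x":0,"y":0,"z":-1,"yaw":0},{"x":0,"y":0,"z":-1,"yaw":0},{"x":0,"y":0,"z":-1,"yaw":0}]'
python3 -m inch '[{"x":0,"y":0,"z":-1,"yaw":0},{"x":0,"y":0,"z":-1,"yaw":0},{"x":0,"y":0,"z":-0.4,"yaw":0},{"x":-0.5,"y":-0.3,"z":0,"yaw":0},{"x":-0.8,"y":-0.5,"z":0,"yaw":0}]'
python3 -m inch '[{"x":-0.9,"y":-0.55,"z":0,"yaw":0},{"x":-0.9,"y":-0.55,"z":0,"yaw":0},{"x":-0.9,"y":-0.55,"z":0,"yaw":0},{"x":-0.9,"y":-0.55,"z":0,"yaw":0},{"x":-0.9,"y":-0.55,"z":0,"yaw":0}]'
```

```text
time_s: 4.22
tcp_pos: [0.4484, -0.273, 0.171]
eef_rot: [179.9, -0.2, -89.9]
contact_force: [0.7, -0.6, -1.3]
gripper_width: 0.0277
time_s: 4.63
tcp_pos: [0.4685, -0.242, 0.2429]
eef_rot: [-179.6, -0.4, -90.1]
contact_force: [0.6, 0.6, -2.2]
gripper_width: 0.0279
time_s: 5.05
tcp_pos: [0.5384, -0.1257, 0.2465]
eef_rot: [-179.3, -0.3, -90.3]
contact_force: [-0.0, -0.1, -2.1]
gripper_width: 0.0277
```

Now look at the mill with the wrist camera, and measure from the scene camera too.

```bash
python3 -m inch '[{"x":-0.9,"y":-0.5,"z":0,"yaw":0},{"x":-0.7,"y":-0.5,"z":0,"yaw":0},{"x":0,"y":0,"z":0,"yaw":0},{"x":0,"y":0,"z":0,"yaw":0}]'
cat > mill.py <<'E'
from h import *
import sys
def rayz(u,v,K,T,h):
    q=T[:3,:3]@np.linalg.inv(K)@np.array([u,v,1.]); return T[:3,3]+q*(h-T[2,3])/q[2]
def marks(n,i,c=(.582,.046)):
    im,d,K,T=load(n,i); W=cloud(d,K,T); h=cv2.cvtColor(im,cv2.COLOR_RGB2HSV); 
    rr=np.hypot(W[...,0]-c[0],W[...,1]-c[1]); base=(rr>.05)&(rr<.092)&(W[...,2]>.13)&(W[...,2]<.146)
    for nm,m in (("green",(abs(h[...,0].astype(int)-62)<14)&(h[...,1]>120)),("red",((h[...,0]<8)|(h[...,0]>172))&(h[...,1]>120))):
        k,l,st,ce=cv2.connectedComponentsWithStats((m&base).astype(np.uint8))
        for a in range(1,k):
            if st[a,4]>12:
                p=rayz(*ce[a],K,T,.138); print(n,nm,ce[a].round(0),st[a,4],p[:2].round(4),np.degrees(np.arctan2(p[1]-c[1],p[0]-c[0])).round(1),np.hypot(*(p[:2]-c)).round(4))
    # shaft: points with small radius, high
    m=(rr<.03)&(W[...,2]>.125)&(W[...,2]<.16); p=W[m]; print(n,"shaft",len(p),p.mean(0).round(4) if len(p) else 0)
    m=(W[...,2]>.133)&(W[...,2]<.144)&(rr<.1); p=W[m]
    # outer edge circle fit by angle-bin maxima
    a=np.arctan2(p[:,1]-c[1],p[:,0]-c[0]); r_=np.hypot(p[:,0]-c[0],p[:,1]-c[1]); q=[]
    for b in np.arange(-180,180,6):
        s=np.where(abs(np.degrees(a)-b-3)<3)[0]
        if len(s)>5: q.append(p[s[np.argmax(r_[s])],:2])
    q=np.array(q); 
    for _ in range(4):
        s=np.linalg.lstsq(np.c_[2*q,np.ones(len(q))],(q**2).sum(1),rcond=None)[0]; R=np.sqrt(s[2]+s[0]**2+s[1]**2)
        e=abs(np.hypot(*(q-s[:2]).T)-R); q=q[e<max(.0025,np.median(e)*2)]
    print(n,"lip circle",s[:2].round(4),R.round(4),len(q))
if __name__=="__main__":
    for a in sys.argv[1:]:
        n,i=a.split(":"); marks(n,int(i))
E
python3 - <<'E'
from h import *
im=snap("wrist",4)[0]; im2=snap("scene",4)[0]
cv2.imwrite("pics/w4.png",np.hstack([cv2.resize(im,(460,345)),cv2.resize(im2[180:330,220:370],(340,345))])[:,:,::-1])
E
python3 mill.py scene:0 side:0 wrist:4 wrist:0
```

```text
time_s: 5.38
tcp_pos: [0.5661, -0.0791, 0.2472]
eef_rot: [-179.4, -0.2, -90.1]
contact_force: [-1.1, -0.8, -2.4]
gripper_width: 0.0282
scene green [259. 270.] 15 [0.6491 0.0136] -25.8 0.0745
scene shaft 51 [0.5848 0.0471 0.1395]
scene lip circle [0.5827 0.0451] 0.0847 57
side shaft 42 [0.5816 0.0491 0.1374]
side lip circle [0.582  0.0481] 0.0841 56
wrist shaft 9 [0.5836 0.0398 0.1257]Traceback (most recent call last):
  File "mill.py", line 28, in <module>
    n,i=a.split(":"); marks(n,int(i))
                      ~~~~~^^^^^^^^^^
  File "mill.py", line 23, in marks
    s=np.linalg.lstsq(np.c_[2*q,np.ones(len(q))],(q**2).sum(1),rcond=None)[0]; R=np.sqrt(s[2]+s[0]**2+s[1]**2)
                                                 ~~~~~~~~~~^^^
    return umr_sum(a, axis, dtype, out, keepdims, initial, where)
numpy.exceptions.AxisError: axis 1 is out of bounds for array of dimension 1
```

View pics/w4.png

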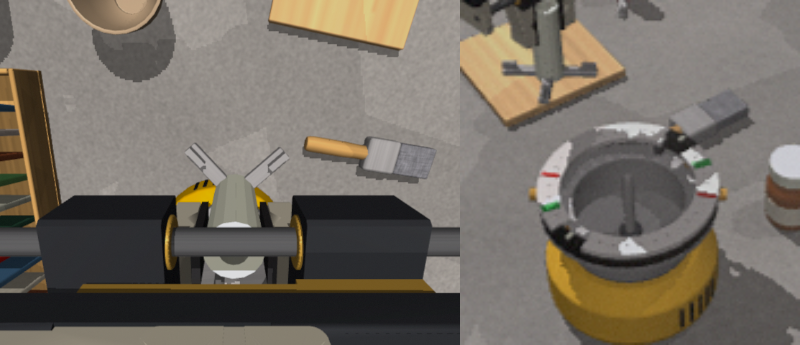

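The wrist view shows the rotor upright between the pads, its top at about (237,262). In the scene crop the mill's shaft is clear. The mill axis comes to about (0.582, 0.0466). I'll move over it.

```bash
python3 -m inch '[{"x":-0.8,"y":-0.1,"z":0,"yaw":0},{"x":-1,"y":-0.13,"z":0,"yaw":0},{"x":-1,"y":-0.13,"z":0,"yaw":0},{"x":-1,"y":-0.13,"z":0,"yaw":0},{"x":-0.8,"y":-0.1,"z":0,"yaw":0}]'
python3 -m inch '[{"x":-0.3,"y":0,"z":0,"yaw":0},{"x":0,"y":0,"z":0,"yaw":0},{"x":0,"y":0,"z":0,"yaw":0}]'
python3 mill.py wrist:0; python3 - <<'E'
from h import *
for n in ("scene","side"):
    im,d,K,T=snap(n,5); W=cloud(d,K,T); z=W[...,2]
    # foot region: pixel of the rotor hub in z band
    for lo,hi in ((.205,.225),(.225,.245),(.245,.272)):
        m=(z>lo)&(z<hi)&(np.hypot(W[...,0]-.582,W[...,1]-.046)<.03); h=cv2.cvtColor(im,cv2.COLOR_RGB2HSV); p=W[m&(h[...,2]>90)]
        print(n,lo,len(p),p.mean(0).round(4),p.min(0).round(4),p.max(0).round(4)) if len(p) else 0
E
```

```text
time_s: 5.9
tcp_pos: [0.5784, 0.0304, 0.2479]
eef_rot: [-179.4, -0.3, -90.8]
contact_force: [-1.0, -0.5, -1.3]
gripper_width: 0.028
time_s: 6.15
tcp_pos: [0.5779, 0.0387, 0.2481]
eef_rot: [-179.4, -0.2, -90.8]
contact_force: [-0.1, -0.8, -2.0]
gripper_width: 0.0277
wrist green [364. 267.] 330 [0.6513 0.0156] -23.7 0.0756
wrist red [411. 217.] 182 [ 0.6248 -0.0158] -55.3 0.0751
wrist shaft 0 0
wrist lip circle [0.5837 0.045 ] 0.0842 25
scene 0.205 97 [0.5853 0.0474 0.2145] [0.5676 0.0307 0.2057] [0.5931 0.0548 0.2243]
scene 0.225 89 [0.5854 0.0489 0.2352] [0.5553 0.0304 0.2252] [0.6073 0.0559 0.2448]
scene 0.245 174 [0.5828 0.0484 0.2595] [0.5523 0.0289 0.2451] [0.6098 0.0552 0.2719]
side 0.205 84 [0.5749 0.0518 0.2147] [0.5629 0.0411 0.2051] [0.5895 0.0595 0.2249]
side 0.225 93 [0.5763 0.0521 0.2358] [0.553  0.0456 0.2251] [0.6067 0.0586 0.2446]
side 0.245 222 [0.5802 0.0485 0.2602] [0.5529 0.0304 0.2451] [0.6092 0.0579 0.272 ]
```

```bash
python3 -m inch '[{"x":-0.25,"y":-0.22,"z":0.3,"yaw":0},{"x":0,"y":0,"z":0.5,"yaw":0},{"x":0,"y":0,"z":0.2,"yaw":0},{"x":0,"y":0,"z":0,"yaw":0}]'
```

```text
time_s: 6.58
tcp_pos: [0.5847, 0.0417, 0.2221]
eef_rot: [-179.3, -0.2, -91.1]
contact_force: [-0.4, 0.8, -1.8]
gripper_width: 0.028
```

```bash
python3 -m inch '[{"x":-0.14,"y":0.06,"z":0.1,"yaw":0},{"x":0,"y":0,"z":0.15,"yaw":0},{"x":0,"y":0,"z":0,"yaw":0}]'
python3 - <<'E'
from h import *
c=[]
for n in ("scene","side"):
    im,d,K,T=snap(n,6)
    p=K@(T[:3,:3].T@(np.array([.583,.046,.155])-T[:3,3])); u,v=(p[:2]/p[2]).astype(int); print(n,u,v)
    c.append(cv2.resize(im[v-45:v+55,u-50:u+50],(400,400),interpolation=2))
cv2.imwrite("pics/c6.png",np.hstack(c)[:,:,::-1])
E
```

```text
time_s: 6.83
tcp_pos: [0.5834, 0.0446, 0.2149]
eef_rot: [-179.3, -0.3, -91.1]
contact_force: [-0.7, -0.1, -2.0]
gripper_width: 0.0276
scene 293 255
side 280 225
```

View pics/c6.png

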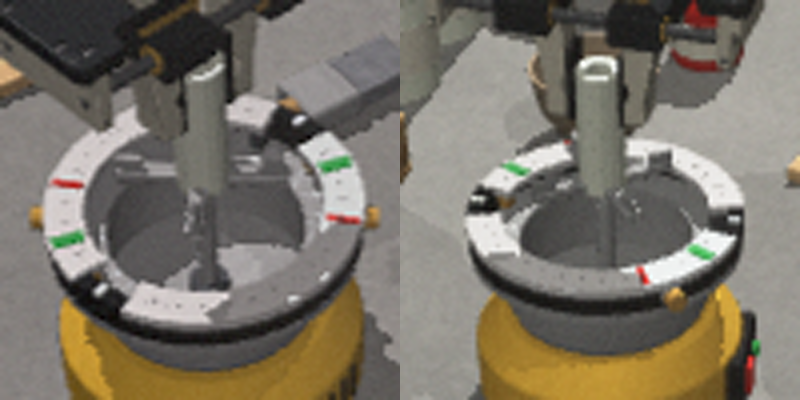

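Left crop (scene): hub foot at (203,190) over the shaft at (207,230). Right crop (side): hub at (601,190) over the shaft at (605,230). That is about 1.5 mm off in x and inside the taper's tolerance.

```bash
python3 -m inch '[{"x":0,"y":0.06,"z":0.3,"yaw":0},{"x":0,"y":0,"z":0.3,"yaw":0},{"x":0,"y":0,"z":0,"yaw":0}]'
```

```text
time_s: 7.18
tcp_pos: [0.5829, 0.045, 0.2004]
eef_rot: [-179.2, -0.2, -91.1]
contact_force: [-0.3, 0.1, -2.2]
gripper_width: 0.0277
```

```bash
python3 -m inch '[{"x":0,"y":0.04,"z":0.3,"yaw":0},{"x":0,"y":0,"z":0.3,"yaw":0},{"x":0,"y":0,"z":0.1,"yaw":0}]'
python3 -m inch '[{"x":0,"y":0,"z":0.3,"yaw":0},{"x":0,"y":0,"z":0.3,"yaw":0},{"x":0,"y":0,"z":0,"yaw":0}]'
```

```text
time_s: 7.43
tcp_pos: [0.5821, 0.0448, 0.1815]
eef_rot: [-179.1, -0.2, -91.1]
contact_force: [0.6, -1.5, -0.7]
gripper_width: 0.0276
time_s: 7.68
tcp_pos: [0.582, 0.0447, 0.1638]
eef_rot: [-179.2, -0.2, -91.1]
contact_force: [-0.3, -0.4, -2.3]
gripper_width: 0.0274
```

```bash
python3 -m inch '[{"x":0,"y":0,"z":0.3,"yaw":0},{"x":0,"y":0,"z":0.3,"yaw":0},{"x":0,"y":0,"z":0.1,"yaw":0}]'
python3 -m inch '[{"x":0,"y":0,"z":0.15,"yaw":0},{"x":0,"y":0,"z":0.15,"yaw":0},{"x":0,"y":0,"z":0.1,"yaw":0}]'
```

```text
time_s: 7.93
tcp_pos: [0.5826, 0.0447, 0.1449]
eef_rot: [-179.2, -0.2, -91.1]
contact_force: [0.2, -0.2, -2.5]
gripper_width: 0.0278
time_s: 8.18
tcp_pos: [0.5838, 0.0445, 0.1378]
eef_rot: [-179.0, -0.3, -91.0]
contact_force: [-13.7, 1.9, 33.5]
gripper_width: 0.0277
```

```bash
python3 -m inch '[{"x":0,"y":0,"z":0,"yaw":0},{"x":0,"y":0,"z":0,"yaw":0},{"x":0,"y":0,"z":0,"yaw":0},{"x":0,"y":0,"z":0,"yaw":0}]' 0.2
python3 -m inch '[{"x":0,"y":0,"z":-0.3,"yaw":0},{"x":0,"y":0,"z":-0.8,"yaw":0},{"x":0,"y":0,"z":-1,"yaw":0},{"x":0,"y":0,"z":-1,"yaw":0},{"x":0,"y":0,"z":-1,"yaw":0}]'
python3 - <<'E'
from h import *
for n in ("scene","side"):
    im,d,K,T=snap(n,7); W=cloud(d,K,T); z=W[...,2]
    m=(z>.150)&(z<.175)&(np.hypot(W[...,0]-.582,W[...,1]-.046)<.03); p=W[m].astype(np.float32)
    t=p[p[:,2]>.155]; print(n,len(p),np.percentile(p[:,2],[50,90,98]),cv2.minEnclosingCircle(t[:,:2].copy()))
E
python3 mill.py scene:7 side:7
```

```text
time_s: 8.52
tcp_pos: [0.5853, 0.045, 0.1403]
eef_rot: [-178.8, -0.2, -90.9]
contact_force: [0.2, -0.4, -0.5]
gripper_width: 0.0486
time_s: 8.93
tcp_pos: [0.5798, 0.0443, 0.2405]
eef_rot: [-179.5, -0.5, -91.0]
contact_force: [0.3, 0.5, 0.5]
gripper_width: 0.0525
scene 149 [0.15938373 0.16239783 0.16362336] ((0.5825187563896179, 0.04752958565950394), 0.01659836247563362)
side 99 [0.15802933 0.16083745 0.16238713] ((0.5840775966644287, 0.046991270035505295), 0.016054745763540268)
scene green [259. 270.] 15 [0.6491 0.0136] -25.8 0.0745
scene shaft 207 [0.5874 0.0512 0.1454]
scene lip circle [0.5828 0.0448] 0.0847 54
side shaft 179 [0.5807 0.0549 0.1452]
side lip circle [0.5825 0.0475] 0.0843 49
```

Rotor is home: its top reads about 0.160 in both views, as expected. Now the lid.

```bash
python3 -m inch '[{"x":-0.9,"y":0.6,"z":0,"yaw":0},{"x":-0.93,"y":0.61,"z":0,"yaw":0},{"x":-0.93,"y":0.61,"z":0,"yaw":0},{"x":-0.93,"y":0.61,"z":0,"yaw":0},{"x":-0.93,"y":0.61,"z":0,"yaw":0}]' 1
python3 -m inch '[{"x":-0.93,"y":0.61,"z":0,"yaw":0},{"x":-0.8,"y":0.61,"z":0,"yaw":0},{"x":0,"y":0,"z":0,"yaw":-1},{"x":0,"y":0,"z":0,"yaw":-1},{"x":0,"y":0,"z":0,"yaw":0}]'
python3 - <<'E'
from h import *
im,d,K,T=snap("wrist",8); W=cloud(d,K,T); z=W[...,2]
cv2.imwrite("pics/w8.png",im[:,:,::-1])
near=(np.hypot(W[...,0]-.4725,W[...,1]-.297)<.09)
m=near&(z>.088)&(z<.104); p=(W[m][:,:2]*1000).astype(np.float32); print(len(p),cv2.minAreaRect(p),np.percentile(W[m][:,2],[5,50,95]))
h=cv2.cvtColor(im,cv2.COLOR_RGB2HSV); o=near&(h[...,0]<14)&(h[...,0]>3)&(h[...,1]>150)&(z>.018)
q=W[o]; print(len(q)); 
k,l,st,ce=cv2.connectedComponentsWithStats(o.astype(np.uint8))
for a in range(1,k):
    if st[a,4]>20: print(ce[a].round(),st[a,4],np.nanmean(W[l==a],0).round(4))
from plant import r; print(r.get_state()["joints"].round(1))
E
```

```text
time_s: 9.45
tcp_pos: [0.5086, 0.1617, 0.2438]
eef_rot: [-178.9, -0.3, -91.4]
contact_force: [1.3, 0.4, 0.4]
gripper_width: 0.0802
time_s: 9.87
tcp_pos: [0.4743, 0.2119, 0.243]
eef_rot: [-178.9, -0.4, -82.8]
contact_force: [0.3, -0.7, -0.7]
gripper_width: 0.0876
1264 ((473.2259216308594, 295.48162841796875), (20.20025062561035, 70.05580139160156), 14.007981300354004) [0.09232288 0.09857194 0.09990158]
71
[312. 235.] 47 [0.4869 0.2368 0.0347]
[ 46.5   5.  -19.4   1.1 -65.  -40. ]
```

View pics/w8.png

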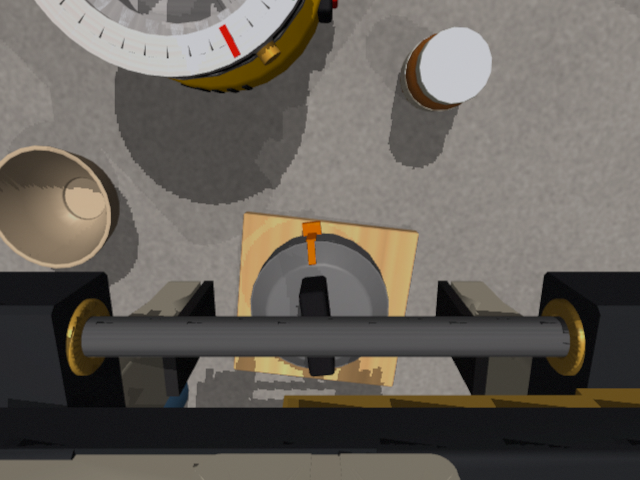

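The picture shows the lid: black bar at (317,325), orange lug and stripe at (312,235). The clay bowl (55,205) and glaze jar (450,65) are clear of it. The lid is at (0.473, 0.2955), with its x axis at -76°.

```bash
python3 -m inch '[{"x":0,"y":0,"z":0,"yaw":-0.8},{"x":0,"y":0,"z":0,"yaw":-0.8},{"x":-0.8,"y":-0.19,"z":0,"yaw":0},{"x":-0.8,"y":-0.19,"z":0,"yaw":0},{"x":-0.8,"y":-0.19,"z":0,"yaw":0}]' 1
python3 -m inch '[{"x":-0.7,"y":-0.19,"z":0.4,"yaw":0},{"x":0,"y":0,"z":0.8,"yaw":0},{"x":0,"y":0,"z":0.5,"yaw":0},{"x":0,"y":0,"z":0,"yaw":0}]'
cat > w.py <<'E'
from plant import r
import numpy as np,sys
x,y,z,a=map(float,sys.argv[1:]); s=r.get_state(); t=np.radians(s["eef_rot"][2]); p=s["tcp_pos"]; dx,dy=x-p[0],y-p[1]
print("tcp",p.round(4),s["eef_rot"].round(2),"| x %.2f y %.2f z %.2f yaw %.2f"%((np.cos(t)*dx+np.sin(t)*dy)/.025,(np.sin(t)*dx-np.cos(t)*dy)/.025,(p[2]-z)/.025,-((a-np.degrees(t)+180)%360-180)/4))
E
python3 w.py .473 .2955 .079 -76
```

```text
time_s: 10.33
tcp_pos: [0.4752, 0.2704, 0.2429]
eef_rot: [-179.0, -0.5, -77.5]
contact_force: [0.6, 0.0, 0.8]
gripper_width: 0.0876
time_s: 10.67
tcp_pos: [0.4785, 0.2928, 0.197]
eef_rot: [-178.9, -0.5, -77.9]
contact_force: [0.9, 0.2, -0.5]
gripper_width: 0.0875
tcp [0.4785 0.2928 0.197 ] [-178.93   -0.47  -77.94] | x -0.15 y 0.19 z 4.72 yaw -0.48
```

```bash
python3 -m inch '[{"x":-0.15,"y":0.19,"z":0.5,"yaw":-0.5},{"x":0,"y":0,"z":0.9,"yaw":0},{"x":0,"y":0,"z":0.9,"yaw":0},{"x":0,"y":0,"z":0.9,"yaw":0},{"x":0,"y":0,"z":0.5,"yaw":0}]' 1
python3 w.py .473 .2955 .079 -76
```

```text
time_s: 11.08
tcp_pos: [0.4774, 0.2962, 0.1034]
eef_rot: [-178.7, -0.4, -76.3]
contact_force: [-0.3, -0.6, -0.5]
gripper_width: 0.0875
tcp [0.4774 0.2962 0.1034] [-178.7    -0.39  -76.3 ] | x -0.02 y 0.18 z 0.98 yaw -0.08
```

```bash
python3 -m inch '[{"x":0,"y":0.18,"z":0.5,"yaw":-0.05},{"x":0,"y":0.05,"z":0.4,"yaw":0},{"x":0,"y":0,"z":0,"yaw":0},{"x":0,"y":0,"z":0,"yaw":0}]' 0
python3 w.py .473 .2955 .079 -76
```

```text
time_s: 11.42
tcp_pos: [0.4719, 0.2924, 0.0764]
eef_rot: [-179.0, -0.6, -76.5]
contact_force: [-0.3, 0.2, 1.0]
gripper_width: 0.0666
tcp [0.4719 0.2924 0.0764] [-179.     -0.64  -76.49] | x -0.11 y -0.07 z -0.10 yaw -0.12
```

```bash
python3 -m inch '[{"x":-0.1,"y":-0.05,"z":-0.1,"yaw":-0.1},{"x":0,"y":0,"z":0,"yaw":0},{"x":0,"y":0,"z":0,"yaw":0},{"x":0,"y":0,"z":0,"yaw":0},{"x":0,"y":0,"z":0,"yaw":0}]' -1 60
python3 -m inch '[{"x":0,"y":0,"z":0,"yaw":0},{"x":0,"y":0,"z":0,"yaw":0},{"x":0,"y":0,"z":0,"yaw":0},{"x":0,"y":0,"z":0,"yaw":0}]'
python3 w.py .473 .2955 .079 -76
```

```text
time_s: 11.83
tcp_pos: [0.4745, 0.2969, 0.0824]
eef_rot: [-178.8, -0.5, -76.1]
contact_force: [-0.8, 0.5, 0.2]
gripper_width: 0.0333
time_s: 12.17
tcp_pos: [0.4741, 0.2969, 0.0835]
eef_rot: [-178.8, -0.5, -76.2]
contact_force: [-0.6, 1.0, 0.5]
gripper_width: 0.0198
tcp [0.4741 0.2969 0.0835] [-178.76   -0.46  -76.16] | x 0.04 y 0.06 z 0.18 yaw -0.04
```

Bar gripped (19.8 mm). Lift, then turn in place.

```bash
python3 -m inch '[{"x":0,"y":0,"z":-0.3,"yaw":0},{"x":0,"y":0,"z":-0.8,"yaw":0},{"x":0,"y":0,"z":-1,"yaw":0},{"x":0,"y":0,"z":-1,"yaw":0},{"x":0,"y":0,"z":-1,"yaw":0}]'
python3 -m inch '[{"x":0,"y":0,"z":-1,"yaw":0},{"x":0,"y":0,"z":-1,"yaw":0},{"x":0,"y":0,"z":-0.7,"yaw":-0.5},{"x":0,"y":0,"z":0,"yaw":-1},{"x":0,"y":0,"z":0,"yaw":-1}]'
python3 -m inch '[{"x":0,"y":0,"z":0,"yaw":-1},{"x":0,"y":0,"z":0,"yaw":-1},{"x":0,"y":0,"z":0,"yaw":-1},{"x":0,"y":0,"z":0,"yaw":-1},{"x":0,"y":0,"z":0,"yaw":-1}]'
python3 -m inch '[{"x":0,"y":0,"z":0,"yaw":-1},{"x":0,"y":0,"z":0,"yaw":-1},{"x":0,"y":0,"z":0,"yaw":-1},{"x":0,"y":0,"z":0,"yaw":-1},{"x":0,"y":0,"z":0,"yaw":-1}]'
python3 w.py .583 .046 .26 6
```

```text
time_s: 12.58
tcp_pos: [0.4682, 0.2933, 0.183]
eef_rot: [-179.5, -0.9, -76.2]
contact_force: [0.2, 0.3, -2.1]
gripper_width: 0.0194
time_s: 13.0
tcp_pos: [0.4681, 0.2945, 0.2614]
eef_rot: [-179.3, -0.8, -66.0]
contact_force: [0.4, -0.9, -3.8]
gripper_width: 0.0197
time_s: 13.42
tcp_pos: [0.4674, 0.2937, 0.2635]
eef_rot: [-179.5, -1.0, -45.0]
contact_force: [-0.6, 0.4, -2.7]
gripper_width: 0.0193
time_s: 13.83
tcp_pos: [0.4661, 0.2923, 0.2635]
eef_rot: [180.0, -1.0, -24.0]
contact_force: [-0.2, -0.3, -2.5]
gripper_width: 0.0197
tcp [0.4661 0.2923 0.2635] [179.96  -1.   -24.02] | x 8.28 y 7.09 z 0.14 yaw -7.50
```

```bash
python3 -m inch '[{"x":0,"y":0,"z":0,"yaw":-1},{"x":0,"y":0,"z":0,"yaw":-1},{"x":0,"y":0,"z":0,"yaw":-1},{"x":0,"y":0,"z":0,"yaw":-1},{"x":0,"y":0,"z":0,"yaw":-1}]'
python3 -m inch '[{"x":0,"y":0,"z":0,"yaw":-1},{"x":0,"y":0,"z":0,"yaw":-0.4},{"x":0,"y":0,"z":0,"yaw":0}]'
python3 w.py .583 .046 .26 6; python3 mill.py scene:6 side:6; python3 - <<'E'
from h import *
im,d,K,T=load("side",6); im2=load("scene",6)
# red marks by ray, generous
from mill import rayz
for n in ("side","scene"):
    im,d,K,T=load(n,6); h=cv2.cvtColor(im,cv2.COLOR_RGB2HSV)
    for nm,m in (("green",(abs(h[...,0].astype(int)-65)<20)&(h[...,1]>90)),("red",((h[...,0]<9)|(h[...,0]>170))&(h[...,1]>90))):
        k,l,st,ce=cv2.connectedComponentsWithStats(m.astype(np.uint8))
        for a in range(1,k):
            p=rayz(*ce[a],K,T,.138); R=np.hypot(p[0]-.583,p[1]-.046)
            if .066<R<.084 and st[a,4]>3: 
                t=np.degrees(np.arctan2(p[1]-.046,p[0]-.583)); print(n,nm,ce[a].round(1),st[a,4],t.round(1),R.round(4),"-> mill yaw mod180",((t+(30 if nm=="green" else 62))%180).round(1))
E
```

```text
time_s: 14.25
tcp_pos: [0.4647, 0.2908, 0.2633]
eef_rot: [179.5, -0.8, -3.0]
contact_force: [-0.3, 0.3, -2.4]
gripper_width: 0.0195
time_s: 14.5
tcp_pos: [0.464, 0.29, 0.2632]
eef_rot: [179.4, -0.6, 3.1]
contact_force: [0.6, -0.5, -1.9]
gripper_width: 0.0194
tcp [0.464  0.29   0.2632] [179.39  -0.64   3.1 ] | x 4.23 y 10.00 z 0.13 yaw -0.73
scene green [259. 270.] 15 [0.6491 0.0136] -25.8 0.0745
scene shaft 27 [0.5882 0.0474 0.1471]
scene lip circle [0.5829 0.0449] 0.0845 51
side shaft 54 [0.5813 0.0514 0.1439]
side lip circle [0.5826 0.0473] 0.0845 49
side green [258.5 221.9] 10 -23.8 0.0732 -> mill yaw mod180 6.2
side green [304.6 242.8] 13 155.6 0.0745 -> mill yaw mod180 5.6
side red [290.1 248.6] 7 123.8 0.0743 -> mill yaw mod180 5.8
scene green [326.4 250.6] 16 158.2 0.0751 -> mill yaw mod180 8.2
scene green [259.4 269.5] 17 -26.4 0.0736 -> mill yaw mod180 3.6
scene red [259.5 255.5] 14 -58.5 0.0747 -> mill yaw mod180 3.5
scene red [329.1 264.4] 13 126.1 0.0749 -> mill yaw mod180 8.1
```

Mill yaw comes to 5.9° (opposite marks averaged, both views agree), axis about (0.5828, 0.046). I'll move the lid over it.

```bash
python3 -m inch '[{"x":0.3,"y":0.7,"z":0,"yaw":-0.5},{"x":0.45,"y":1,"z":0,"yaw":-0.2},{"x":0.45,"y":1,"z":0,"yaw":0},{"x":0.45,"y":1,"z":0,"yaw":0},{"x":0.45,"y":1,"z":0,"yaw":0}]'
python3 -m inch '[{"x":0.45,"y":0.95,"z":0,"yaw":0},{"x":0.45,"y":0.95,"z":0,"yaw":0},{"x":0.45,"y":0.9,"z":0,"yaw":0},{"x":0.4,"y":0.7,"z":0,"yaw":0},{"x":0,"y":0,"z":0,"yaw":0}]'
python3 w.py .5817 .0459 .26 5.9
```

```text
time_s: 14.92
tcp_pos: [0.5265, 0.1777, 0.2651]
eef_rot: [179.4, -0.5, 6.1]
contact_force: [0.6, 0.4, -2.2]
gripper_width: 0.0199
time_s: 15.33
tcp_pos: [0.5817, 0.0866, 0.2666]
eef_rot: [179.3, -0.5, 5.6]
contact_force: [1.6, 1.2, -2.8]
gripper_width: 0.0193
tcp [0.5817 0.0866 0.2666] [179.35  -0.46   5.57] | x -0.16 y 1.62 z 0.26 yaw -0.08
```

```bash
python3 -m inch '[{"x":-0.1,"y":0.8,"z":0,"yaw":-0.08},{"x":-0.05,"y":0.7,"z":0,"yaw":0},{"x":0,"y":0,"z":0,"yaw":0},{"x":0,"y":0,"z":0,"yaw":0}]'
python3 w.py .5817 .0459 .25 5.9
python3 - <<'E'
from h import *
c=[]
for n in ("scene","side"):
    im,d,K,T=snap(n,9)
    p=K@(T[:3,:3].T@(np.array([.583,.046,.17])-T[:3,3])); u,v=(p[:2]/p[2]).astype(int)
    c.append(cv2.resize(im[v-55:v+65,u-60:u+60],(400,400),interpolation=2))
    W=cloud(d,K,T); h=cv2.cvtColor(im,cv2.COLOR_RGB2HSV); o=(h[...,0]<16)&(h[...,0]>3)&(h[...,1]>140)&(np.hypot(W[...,0]-.58,W[...,1]-.05)<.09)&(W[...,2]>.17)
    print(n,o.sum()); k,l,st,ce=cv2.connectedComponentsWithStats(o.astype(np.uint8))
    for a in range(1,k):
        if st[a,4]>3: print(ce[a],st[a,4],W[l==a].mean(0).round(4))
cv2.imwrite("pics/c9.png",np.hstack(c)[:,:,::-1])
E
```

```text
time_s: 15.67
tcp_pos: [0.5814, 0.046, 0.266]
eef_rot: [179.3, -0.3, 5.4]
contact_force: [-0.3, -0.1, -2.0]
gripper_width: 0.0194
tcp [0.5814 0.046  0.266 ] [179.33  -0.3    5.44] | x 0.01 y 0.00 z 0.64 yaw -0.11
scene 117
[307.5 210.5] 6 [0.5351 0.0433 0.2447]
[271.6        248.18095238] 105 [0.6405 0.051  0.2182]
side 82
[258.75 195.  ] 8 [0.6301 0.0545 0.2384]
[305.92727273 206.6       ] 55 [0.5204 0.0425 0.2163]
[253.52631579 207.15789474] 19 [0.6436 0.0585 0.206 ]
```

View pics/c9.png

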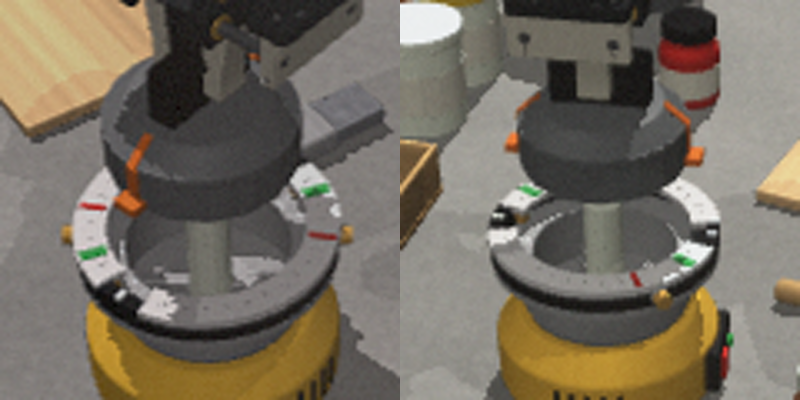

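The lid is level over the collar, lugs at crop (130,205), (513,143) and (693,157), above the notches at (120,295), (505,218) and (712,230). Descend.

```bash
python3 -m inch '[{"x":0,"y":0,"z":0.5,"yaw":-0.1},{"x":0,"y":0,"z":0.6,"yaw":0},{"x":0,"y":0,"z":0.5,"yaw":0},{"x":0,"y":0,"z":0.2,"yaw":0},{"x":0,"y":0,"z":0,"yaw":0}]'
python3 w.py .5817 .0459 .2115 5.9
```

```text
time_s: 16.18
tcp_pos: [0.5822, 0.0502, 0.221]
eef_rot: [179.4, -0.5, 6.1]
contact_force: [-0.2, 0.0, -2.2]
gripper_width: 0.0193
tcp [0.5822 0.0502 0.221 ] [179.4   -0.49   6.06] | x -0.04 y 0.17 z 0.38 yaw 0.04
```

```bash
python3 -m inch '[{"x":-0.03,"y":0.18,"z":0.2,"yaw":0},{"x":0,"y":0.03,"z":0.15,"yaw":0},{"x":0,"y":0,"z":0,"yaw":0}]'
python3 w.py .5817 .0459 .2115 5.9
```

```text
time_s: 16.43
tcp_pos: [0.5825, 0.0457, 0.2128]
eef_rot: [179.4, -0.6, 6.2]
contact_force: [-0.1, 0.9, -2.2]
gripper_width: 0.0193
tcp [0.5825 0.0457 0.2128] [179.4   -0.56   6.16] | x -0.03 y -0.01 z 0.05 yaw 0.07
```

```bash
python3 -m inch '[{"x":-0.03,"y":0,"z":0.2,"yaw":0},{"x":0,"y":0.03,"z":0.15,"yaw":0},{"x":0,"y":0.02,"z":0,"yaw":0}]'
python3 w.py .5817 .0459 .1915 5.9
```

```text
time_s: 16.68
tcp_pos: [0.5826, 0.0443, 0.2044]
eef_rot: [179.4, -0.7, 6.2]
contact_force: [-0.2, -0.6, -2.7]
gripper_width: 0.0194
tcp [0.5826 0.0443 0.2044] [179.42  -0.67   6.15] | x -0.03 y -0.07 z 0.51 yaw 0.06
```

```bash
python3 -m inch '[{"x":-0.03,"y":-0.04,"z":0.18,"yaw":0},{"x":0,"y":0,"z":0.12,"yaw":0},{"x":0,"y":0,"z":0,"yaw":0}]'
python3 w.py .5817 .0459 .1915 5.9
```

```text
time_s: 16.93
tcp_pos: [0.5819, 0.045, 0.1964]
eef_rot: [179.4, -0.7, 6.1]
contact_force: [0.6, -0.2, -2.9]
gripper_width: 0.0198
tcp [0.5819 0.045  0.1964] [179.43  -0.7    6.13] | x -0.00 y -0.04 z 0.19 yaw 0.06
```

```bash
python3 -m inch '[{"x":0,"y":-0.03,"z":0.12,"yaw":0},{"x":0,"y":0,"z":0.08,"yaw":0},{"x":0,"y":0,"z":0.04,"yaw":0}]'
python3 w.py .5817 .0459 .1915 5.9
```

```text
time_s: 17.18
tcp_pos: [0.5826, 0.0454, 0.1917]
eef_rot: [179.4, -0.8, 6.2]
contact_force: [-4.5, -1.3, 8.2]
gripper_width: 0.0197
tcp [0.5826 0.0454 0.1917] [179.36  -0.81   6.18] | x -0.04 y -0.02 z 0.01 yaw 0.07
```

Seated: TCP z 0.1917 against 0.1915 expected, contact 8 N. Now turn clockwise (+tool yaw).

```bash
python3 -m inch '[{"x":-0.04,"y":-0.02,"z":0,"yaw":0.5},{"x":0,"y":0,"z":0,"yaw":0.8},{"x":0,"y":0,"z":0,"yaw":0.8}]'
python3 w.py .5817 .0459 .1915 -24.1; python3 -c "from plant import r;print(r.get_state()['moment'])"
```

```text
time_s: 17.43
tcp_pos: [0.5818, 0.0461, 0.1923]
eef_rot: [179.5, -1.0, -2.4]
contact_force: [0.4, 1.5, -2.1]
gripper_width: 0.0195
tcp [0.5818 0.0461 0.1923] [179.54  -0.97  -2.38] | x -0.00 y 0.01 z 0.03 yaw 5.43
[0.74379863 0.13374738 0.18125223]
```

```bash
python3 -m inch '[{"x":0,"y":0,"z":0.02,"yaw":0.8},{"x":0,"y":0,"z":0.02,"yaw":0.8},{"x":0,"y":0,"z":0,"yaw":0.8},{"x":0,"y":0,"z":0,"yaw":0.5}]'
python3 w.py .5817 .0459 .1915 -24.1; python3 -c "from plant import r;print(r.get_state()['moment'])"
```

```text
time_s: 17.77
tcp_pos: [0.582, 0.0464, 0.1918]
eef_rot: [179.8, -1.1, -14.5]
contact_force: [0.6, 0.3, -2.0]
gripper_width: 0.0195
tcp [0.582  0.0464 0.1918] [179.75  -1.09 -14.54] | x -0.01 y 0.02 z 0.01 yaw 2.39
[-0.18103875  0.16008529  0.2022044 ]
```

```bash
python3 -m inch '[{"x":0,"y":0,"z":0.02,"yaw":0.8},{"x":0,"y":0,"z":0,"yaw":0.8},{"x":0,"y":0,"z":0,"yaw":0.4},{"x":0,"y":0,"z":0,"yaw":0.1}]'
python3 w.py .5817 .0459 .1915 -24.1; python3 -c "from plant import r;print(r.get_state()['moment'])"
```

```text
time_s: 18.1
tcp_pos: [0.5821, 0.0465, 0.1917]
eef_rot: [179.9, -1.1, -23.4]
contact_force: [0.4, -0.5, -1.5]
gripper_width: 0.0196
tcp [0.5821 0.0465 0.1917] [179.91  -1.15 -23.35] | x -0.01 y 0.03 z 0.01 yaw 0.19
[-0.16526406  0.26498008  0.29115209]
```

```bash
python3 -m inch '[{"x":0,"y":0,"z":0,"yaw":0.15},{"x":0,"y":0,"z":0,"yaw":0.05}]'
python3 - <<'E'
from h import *
from mill import rayz
c=[]
for n in ("scene","side"):
    im,d,K,T=snap(n,10)
    p=K@(T[:3,:3].T@(np.array([.583,.046,.15])-T[:3,3])); u,v=(p[:2]/p[2]).astype(int)
    c.append(cv2.resize(im[v-50:v+50,u-50:u+50],(400,400),interpolation=2))
    h=cv2.cvtColor(im,cv2.COLOR_RGB2HSV)
    for nm,m,z in (("green",(abs(h[...,0].astype(int)-65)<20)&(h[...,1]>90),.138),("stripe",(h[...,0]<17)&(h[...,0]>3)&(h[...,1]>140),.170)):
        k,l,st,ce=cv2.connectedComponentsWithStats(m.astype(np.uint8))
        for a in range(1,k):
            p=rayz(*ce[a],K,T,z); R=np.hypot(p[0]-.583,p[1]-.046)
            if .03<R<.084 and st[a,4]>3: print(n,nm,ce[a].round(1),st[a,4],np.degrees(np.arctan2(p[1]-.046,p[0]-.583)).round(1),R.round(4))
    W=cloud(d,K,T); m=(W[...,2]>.18)&(W[...,2]<.2)&(np.hypot(W[...,0]-.583,W[...,1]-.046)<.045)
cv2.imwrite("pics/c10.png",np.hstack(c)[:,:,::-1])
from plant import r;s=r.get_state();print(s["tcp_pos"],s["eef_rot"],s["moment"],s["joints"])
E
```

```text
time_s: 18.27
tcp_pos: [0.5821, 0.0465, 0.1917]
eef_rot: [179.9, -1.2, -24.1]
contact_force: [-0.7, -1.2, -1.2]
gripper_width: 0.0195
scene green [326.4 250.6] 16 158.2 0.0751
scene green [259.4 269.5] 17 -26.4 0.0736
scene stripe [268.1 261.7] 44 -10.9 0.0586
side green [257.2 221.4] 5 -23.6 0.0773
side green [304.8 242.9] 12 155.4 0.0751
side stripe [298.9 233.9] 31 142.9 0.0727
[0.58208322 0.04645541 0.19170705] [179.91297256  -1.15270029 -24.09327236] [-0.06613827  0.28880091  0.21012396] [ 24.34857268  13.43460808 -16.07657446   1.06486097 -59.7935082
  41.02710146]
```

View pics/c10.png

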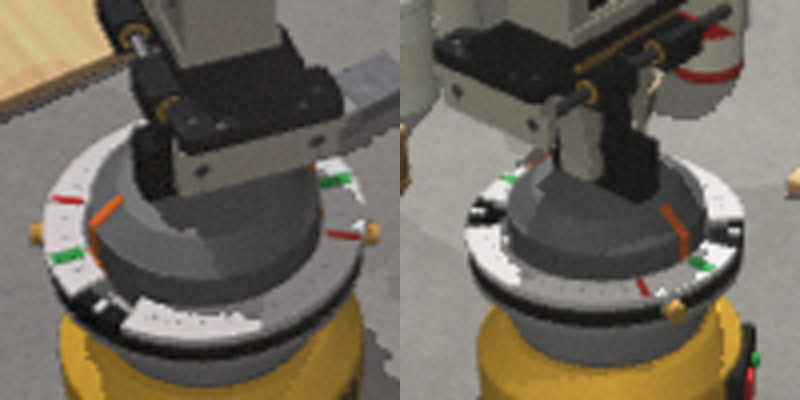

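The stripe's foot, left crop (97,262) and right crop (685,255), points at the green marks (67,257) and (703,265). Next I check the angle at the foot and that the hold is steady, using camera calls only, since they keep the last target.

```bash
python3 - <<'E'
from h import *
from mill import rayz
from plant import r
for n in ("scene","side"):
    im,d,K,T=load(n,10); W=cloud(d,K,T); h=cv2.cvtColor(im,cv2.COLOR_RGB2HSV)
    R=np.hypot(W[...,0]-.583,W[...,1]-.046); m=(h[...,0]<17)&(h[...,0]>3)&(h[...,1]>140)&(R<.066)&(W[...,2]>.136)&(W[...,2]<.2)
    k,l,st,ce=cv2.connectedComponentsWithStats(m.astype(np.uint8))
    for a in range(1,k):
        if st[a,4]>5:
            p=W[l==a]; t=np.degrees(np.arctan2(p[:,1]-.046,p[:,0]-.583)); print(n,ce[a].round(),len(p),"angle",np.median(t).round(1),"low",np.median(t[p[:,2]<.152]).round(1))
for i in range(10):
    r.capture("side"); s=r.get_state()
    if i%3==0: print(s["time_s"],s["eef_rot"].round(2),s["tcp_pos"].round(4),s["moment"][2].round(2))
E
```

```text
scene [268. 261.] 40 angle -23.3 low -22.2
side [299. 234.] 31 angle 155.4 low 156.6
18.4167 [179.91  -1.15 -24.09] [0.5821 0.0464 0.1917] 0.24
18.5667 [179.92  -1.15 -24.11] [0.5821 0.0465 0.1917] 0.26
18.7167 [179.91  -1.15 -24.12] [0.5821 0.0464 0.1917] 0.25
18.8667 [179.92  -1.15 -24.12] [0.5821 0.0465 0.1917] 0.34
```

```bash
python3 -c "
from plant import r
print(r.close_job())"
```

```text
the job is handed in; nothing more can be done
None
```

The rotor is home on the drive shaft, and the lid is in the collar, turned clockwise to the green pulse mark and still gripped at 60 N. I handed the job in at about 19 s of robot time.

- **Rotor:** contact came at TCP height 0.1378 m against 0.138 m expected. After release, the rotor's top read about 0.160 m in both camera views.
- **Lid:** it seated at TCP height 0.1917 m against 0.1915 m expected, then turned through 30° with the wrist at -24.1°. The orange stripe read -23.3° (scene camera) and -24.6° (side camera, half-turn taken off). The green mark is at -24.1°, worked out from a mill yaw of 5.9°.
- **Hold:** the lid stayed still over 0.6 s, with a spring moment of about 0.25 N m.

Checks that disagreed or were not made:
- The scene camera's angles for single marks were off by about ±2.3°, which cancels over opposite marks.
- The low end of the stripe read about 1° to 1.5° short of green in both views.
- The pulse ring's joint was not read directly.
- I did not re-measure where the jars, pots and brush stand. No move came near them, and the wrist force stayed at normal levels throughout.

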